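# Lay the pipette carton down in its cradle

## Robot

A 7-joint arm with a two-finger parallel gripper is mounted at the origin on the work surface. World frame = base frame: x ahead of the robot, y to its left, z up, the work surface at z = 0. Lengths are in m, angles in rad, forces in N, time in s.
With the tool pointing down it reaches from about 0.35 to 0.9 m from the base axis. Payload 19.9 kg.
Tool frame: the origin (TCP) lies between the finger pads; the fingertips stand 19 mm ahead of it and the grasp point (between the pads) is the TCP; z points along the fingers, y is the direction in which the jaws open and shut (so a half turn about z gives the same grasp; the last joint's range is limited). The gripper opens to 94 mm and grips with 3 to 60 N. Pads are 16 mm wide; open, the fingers measure 119 mm over their backs; the gripper's body (75 mm by 177 mm) begins 78 mm behind the grasp point.
Start: joints at [-1.23, 0.417, -0.01, 1.614, 0.005, 1.111, -0.053], TCP at [0.233, 0.58, 0.195] pointing down, gripper open.
Joint ranges: [-2.81, 2.81], [-0.39, 2.02], [-1.27, 1.25], [0.06, 2.57], [-1.19, 4.33], [0.19, 2], [-2.82, 2.82]. Speed limits (rad/s): [1.89, 1.89, 2.39, 2.39, 3.01, 3.01, 3.01].

## Interface

Orientations are given as a 3x3 rotation matrix whose columns are the frame's x, y, z axes.
In Python, from rig import robot gives the robot as it stands. Calls block until the motion is done:
- robot.move_ptp(position, orientation): joint-space move of the TCP to a pose.
- robot.move_linear(position, velocity=0.15, frame=None, threshold=None): straight line of the TCP; frame=None keeps the orientation; velocity is the mean speed in m/s. With threshold (N) it stops when the force on the tool has changed by that much, and returns True; else False.
- robot.goto_joints(angles): joint-space move.
- robot.gripper_to(opening): finger opening in m; the grip force is fixed at half the most; returns when the fingers have stopped.
- robot.pause(seconds).
- robot.ik(position, orientation): joint angles nearest the present ones, or None.
- robot.get_state(): the state.
- robot.grab_frame(name): name is "scene" or "top" or "wrist"; returns the picture (384x512x3 uint8, red, green, blue); there is no depth.
- robot.camera_info(name): a dict with "fx", "fy", "cx", "cy" (pixels), "rvec" (rotation vector, rad) and "tvec" (3), from world to camera coordinates, as OpenCV has them. Camera axes: x right, y down, z forward; pixel columns grow to the right and rows downward; lengths in m; the calibration is good to about 2 mm. A picture is of the moment at which its call begins: read the wrist's pose just before it. camera_info takes no time and is no camera call; for the wrist camera it gives the pose at the moment of the call.
A pose or a line that the arm cannot do raises robot.PlanningError and nothing moves.
- robot.sign_off(): hands the job in, once; it reports no verdict.
The state is a dict: "time": time; "qpos": joint angles; "joint_vel": joint speeds; "effort": joint torques, N m; "ee_pos": TCP position; "tool_rot": TCP orientation; "force": force on the tool from outside, world axes, zero at the start; "moment": the same for the moment, N m; "opening": finger opening in m.
Only numpy, scipy, OpenCV 4.12 (cv2) and the standard library are available. Lean on these libraries where they do the work, as an engineer would, in place of code of your own. Each camera call takes 0.05 s, during which the arm holds its last target.

## Task

The tall carton of plastic pipettes has been left standing on end in the wooden cradle. Push it over so that it lies flat in the cradle with its top towards the stop block, then push it along until it sits snug against the stop. Only push it, never pick it up, and leave the glassware, the cup and the other carton where they stand.

Things in the scene. Friction and masses are not known exactly. Their poses are not given: they have to be found in the camera images.
- cradle: fixed plywood channel, 370 x 116 mm. Origin: on the table under the middle of the channel; z up, x along it towards the stop block. Cork floor 10 mm above the table. Two side walls 9 mm thick, tops 40 mm above the table, 98 mm apart inside. The -x end (x = -180 mm) is open, with no wall.
- cradle_stop (a point): foot of the stop block's inner face, midway across, on the cork floor: 170 mm along +x from the cradle's origin, 10 mm above the table. The block, across the +x end, is 20 mm thick, its top 55 mm above the table. Axes as the cradle's.
- carton: tall cardboard carton, 70 (x) x 80 (y) x 190 mm (z), 0.17 to 0.35 kg, balanced at its middle. Origin: centre of its underside; z towards its top. Starts upright on the cradle floor near the open end, its middle 100 to 130 mm from the cradle's on the -x side, square to the walls within 3 degrees. Lying, its upper face is 80 mm above the table, and it slides on the cork with 1 to 4 N.
- carton_base (a point): centre of the carton's underside, the face to push on once it lies. Standing, it tips over its lower edge without sliding when pushed near its top along the cradle (1 to 2 N); past about 20 degrees of lean it falls by itself into the channel, short of the stop by about 45 to 75 mm. Axes as the carton's.
- carton_center (a point): middle of the carton, 95 mm above its underside; 105 mm above the table while it stands, 45 mm when it lies in the cradle; axes as the carton's
- carton_top (a point): centre of the carton's top face, 190 mm from its underside; this face ends against the stop; axes as the carton's
- flask_a: conical glass flask, 74 mm across the foot, 125 mm tall; loose, a bystander to leave alone. Origin: centre of its underside
- flask_b: second conical glass flask, 74 mm across the foot, 125 mm tall; loose, a bystander to leave alone. Origin: centre of its underside
- beaker: glass beaker, 70 mm wide, 85 mm tall; loose, a bystander to leave alone. Origin: centre of its underside
- jar: glass jar with a white lid, 68 mm wide, 85 mm tall; loose, a bystander to leave alone. Origin: centre of its underside
- burner: squat glass spirit burner with a steel cap, 72 mm wide, 90 mm tall; loose, a bystander to leave alone. Origin: centre of its underside
- spare_carton: smaller cardboard carton, 60 x 75 x 150 mm, standing on the table outside the cradle; loose, a bystander to leave alone. Origin: centre of its underside
- cup: white plastic cup, 68 mm wide, 75 mm tall; loose, a bystander to leave alone. Origin: centre of its underside
Things that resemble listed ones, but are neither listed nor needed, are in the scene too. What is shaped like the carton but green is not meant.

How it is judged:
By the outcome, as a careful person would: the job done as asked, in the order asked, and still so for the second after the job is handed in, with the robot touching nothing.
It also fails if it takes over 42 s, if anything falls off the work surface, if the arm or the gripper's body presses on something with over 40 N, if the wrist force passes 120 N, or if a joint passes its speed limit or range.

## Working session

There is one attempt and no reset: what is moved stays moved. The work goes in short steps, each a Python script; the robot and the scene stay as the last script left them, time stands still between calls to the robot, and variables do not carry over. Pictures are saved under pics/ and viewed, and the job is handed in when it is done.

```bash
ls; mkdir -p pics; python3 - <<'E'
from rig import robot
import cv2
for n in("scene","top"):
    im=robot.grab_frame(n); cv2.imwrite(f"pics/{n}0.png",im[:,:,::-1])
    print(n,robot.camera_info(n))
s=robot.get_state();print(s['time'],s['ee_pos'],s['tool_rot'],s['force'],s['opening'])
E
```

```text
pics
scene {'fx': 389.01672786059106, 'fy': 389.01672786059106, 'cx': 256.1854270823379, 'cy': 188.10559770476846, 'rvec': array([ 1.69398009,  1.8343663 , -0.77409462]), 'tvec': array([ 0.03970741, -0.30943202,  1.62092918])}
top {'fx': 492.76536506879387, 'fy': 492.76536506879387, 'cx': 253.41173593736758, 'cy': 200.98575409053305, 'rvec': array([ 2.09662179, -2.13640581,  0.21204215]), 'tvec': array([6.46382081e-04, 6.13443961e-01, 1.41435883e+00])}
0.1 [0.23333474 0.57943849 0.19408295] [[-9.27638699e-01  3.73478721e-01 -2.99145722e-04]
 [ 3.73478819e-01  9.27638079e-01 -1.07991978e-03]
 [-1.25828095e-04 -1.11349997e-03 -9.99999372e-01]] [ 0.52660182 -0.77484757  1.67258833] 0.0939982353770436
```

View pics/scene0.png

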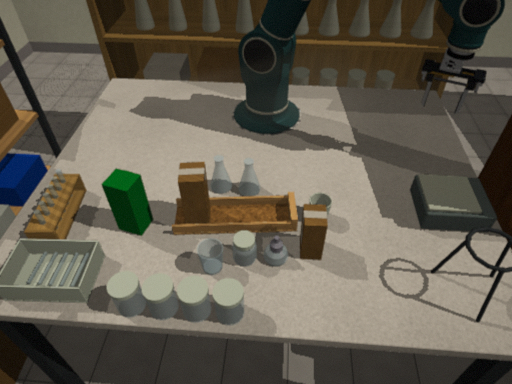

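View pics/top0.png

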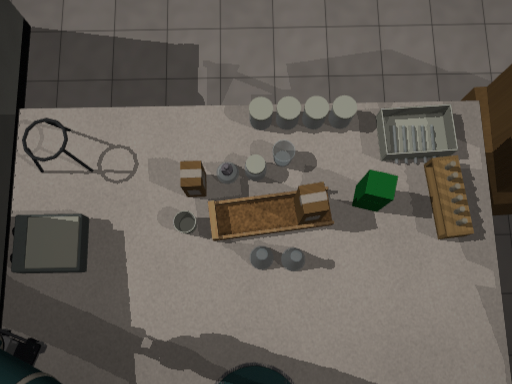

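The scene view shows a brown carton at scene (193,193) / top (314,202), standing in the cradle. The spare brown carton is at scene (313,232) / top (193,178), outside the cradle. The green one is at scene (128,200) and doesn't match the description. The carton in the cradle is the target; I'll check it in an enlarged crop.

```bash
python3 - <<'E'
import cv2
im=cv2.imread("pics/top0.png")[145:280,160:350]
cv2.imwrite("pics/top0c.png",cv2.resize(im,None,fx=4.2,fy=4.2,interpolation=cv2.INTER_CUBIC))
im=cv2.imread("pics/scene0.png")[145:285,160:345]
cv2.imwrite("pics/scene0c.png",cv2.resize(im,None,fx=4.2,fy=4.2,interpolation=cv2.INTER_CUBIC))
E
```

```text
(no output)
```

View pics/top0c.png

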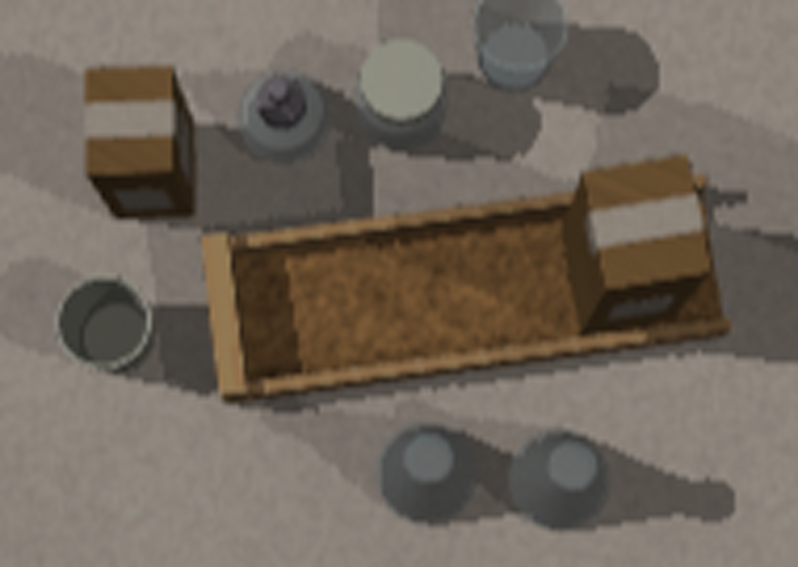

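View pics/scene0c.png

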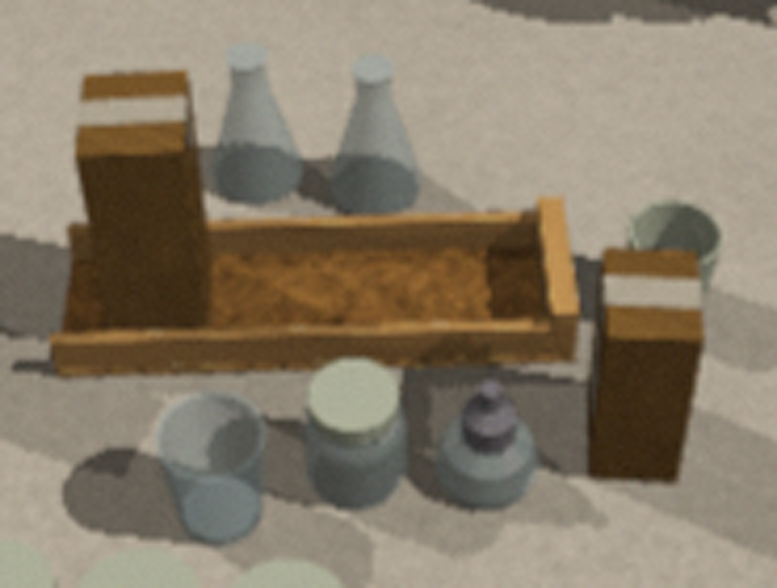

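```bash
cat > h.py <<'E'
import numpy as np, cv2
from rig import robot
def cam(n):
    c=robot.camera_info(n);R=cv2.Rodrigues(np.array(c['rvec'],float))[0]
    return c,R,np.array(c['tvec'],float)
def back(n,uv,z):
    c,R,t=cam(n); d=R.T@np.array([(uv[0]-c['cx'])/c['fx'],(uv[1]-c['cy'])/c['fy'],1]); o=-R.T@t
    return o+d*(z-o[2])/d[2]
def proj(n,P):
    c,R,t=cam(n);p=R@np.array(P)+t;return np.array([c['fx']*p[0]/p[2]+c['cx'],c['fy']*p[1]/p[2]+c['cy']])
E
python3 - <<'E'
from h import *
np.set_printoptions(precision=4,suppress=True)
f=lambda u,v,z:back("top",(u/4.2+160-.5+.12,v/4.2+145-.5+.12),z)
g=lambda u,v,z:back("scene",(u/4.2+160-.4,v/4.2+145-.4),z)
print("stop outer/inner top",*[f(*p,.055) for p in[(203,237),(224,398),(230,234),(247,393)]])
print("open end",*[f(*p,.04) for p in[(706,178),(730,328)]])
print("carton top",*[f(*p,.2) for p in[(582,172),(690,155),(709,262),(597,285)]])
print("carton top scene",*[g(*p,.2) for p in[(84,75),(187,71),(189,150),(78,156)]])
print("scene stop",*[g(*p,.055) for p in[(540,198),(563,198),(578,312),(550,318)]])
print("flasks top",f(430,455,.125),f(573,465,.125))
print("cup rim",f(105,323,.075),"jar",f(402,80,.085),"burner",f(283,100,.09),"beaker",f(520,22,.085),"beaker foot",f(515,55,0.0))
print("spare",*[f(*p,.15) for p in[(87,69),(175,67),(179,173),(87,173)]])
E
```

```text
stop outer/inner top [0.617  0.1258 0.055 ] [0.5009 0.1111 0.055 ] [0.6189 0.1065 0.055 ] [0.5041 0.0948 0.055 ]
open end [ 0.657  -0.2388  0.04  ] [ 0.5464 -0.2506  0.04  ]
carton top [ 0.6259 -0.1334  0.2   ] [ 0.6359 -0.2039  0.2   ] [ 0.5649 -0.2128  0.2   ] [ 0.5513 -0.1403  0.2   ]
carton top scene [ 0.56   -0.2096  0.2   ] [ 0.5506 -0.1414  0.2   ] [ 0.6271 -0.1265  0.2   ] [ 0.638 -0.196  0.2  ]
scene stop [0.5075 0.1021 0.055 ] [0.5062 0.1191 0.055 ] [0.6176 0.131  0.055 ] [0.6246 0.1117 0.055 ]
flasks top [ 0.4514 -0.0321  0.125 ] [ 0.443  -0.1272  0.125 ]
cup rim [0.5528 0.1927 0.075 ] jar [ 0.7223 -0.0187  0.085 ] burner [0.7079 0.0659 0.09  ] beaker [ 0.7638 -0.1041  0.085 ] beaker foot [ 0.7643 -0.1052  0.    ]
spare [0.7159 0.196  0.15  ] [0.7161 0.1361 0.15  ] [0.642  0.1333 0.15  ] [0.6432 0.1952 0.15  ]
```

Measured cradle: centre about (0.581, -0.068), +x direction about (-0.117, 0.993). Its length comes out at 366 mm against the nominal 370. Carton middle is about 103 mm to the -x side and 1 mm off centre, yaw within 2°, and its top is consistent at 0.2 m in both cameras. All of this fits the description, so I'll move behind it.

```bash
cat >> h.py <<'E'
np.set_printoptions(precision=4,suppress=True)
D=np.array([-0.117,0.993,0]);D/=np.linalg.norm(D)
C=np.array([0.581,-0.068,0])
Y=np.array([D[1],-D[0],0]);R0=np.c_[D,Y,[0,0,-1]]
def at(s,z): 
    p=C+s*D; p[2]=z; return p
def st():
    s=robot.get_state(); print(round(s['time'],2),s['ee_pos'],'s',(s['ee_pos']-C)@D,'lat',(s['ee_pos']-C)@Y,s['force'],s['opening'])
E
python3 - <<'E'
from h import *
p=robot.get_state()['ee_pos'].copy(); p[2]=.38
robot.move_linear(p,.25)
robot.gripper_to(.05)
robot.move_ptp(at(-.195,.38),R0); st()
robot.move_linear(at(-.195,.165),.2); st()
for n in("scene","top"):
    cv2.imwrite(f"pics/{n}1.png",cv2.resize(robot.grab_frame(n)[120:290,140:370,::-1],None,fx=3,fy=3))
E
```

```text
5.03 [ 0.6042 -0.261   0.3799] s -0.19434324170430606 lat 0.00045083666166153674 [-0.2697  0.5397  0.6646] 0.050215444812569975
6.26 [ 0.6042 -0.262   0.1661] s -0.19540865509002234 lat 0.00038371024313514537 [-0.1066 -1.0198  0.2848] 0.04985216739226424
```

View pics/scene1.png

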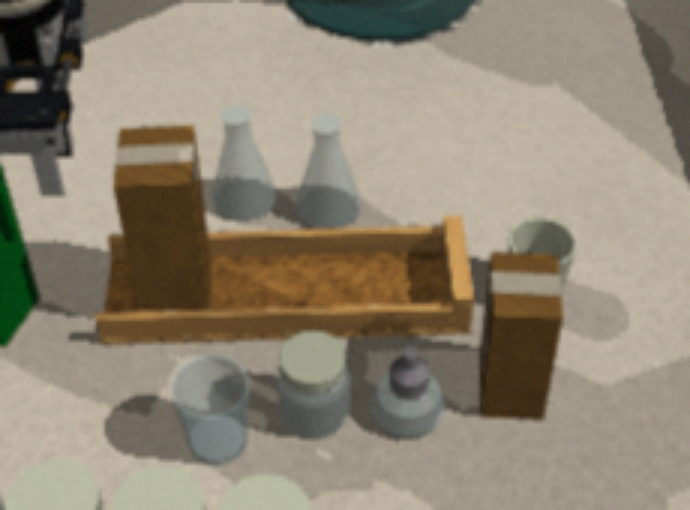

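View pics/top1.png

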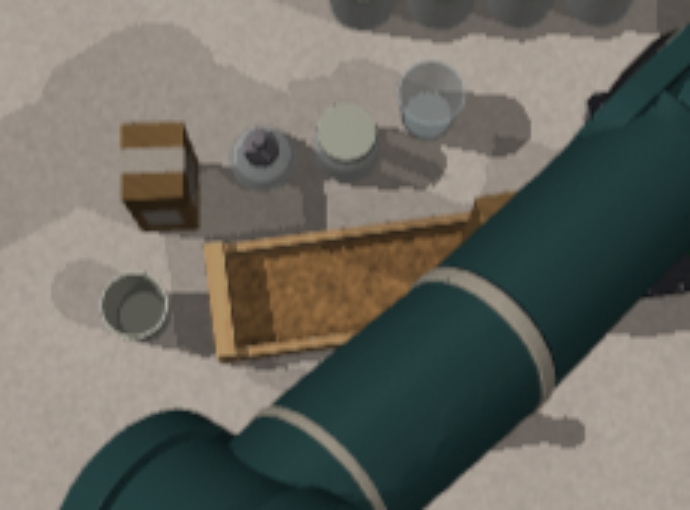

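The scene view shows the finger at (47,170), behind the still upright carton at (160,215), with everything else unmoved. I'll push now.

```bash
python3 - <<'E'
from h import *
r=robot.move_linear(at(-.135,.165),.06,threshold=2.5); print(r); st()
robot.move_linear(at(-.11,.165),.06); st()
robot.move_linear(at(-.085,.165),.06); st()
robot.pause(.4); st()
robot.move_linear(at(-.16,.165),.2); st()
for n in("scene","wrist"):
    im=robot.grab_frame(n)
    cv2.imwrite(f"pics/{n}2.png",cv2.resize(im[120:290,140:370,::-1],None,fx=3,fy=3) if n=="scene" else im[:,:,::-1])
E
```

```text
False
7.51 [ 0.5967 -0.2025  0.165 ] s -0.135404107576641 lat -0.00010526035756105488 [-0.6819 -0.1516  0.2093] 0.0499626054994239
8.07 [ 0.5939 -0.1769  0.165 ] s -0.10969966518661428 lat 7.544863244764444e-05 [ 0.6222 -0.4437 -0.3094] 0.05003799732069995
8.64 [ 0.591  -0.1522  0.1651] s -0.084768030628246 lat 8.45605910541339e-05 [-0.4103 -0.2725  0.2754] 0.05014504231917911
9.04 [ 0.5909 -0.1526  0.165 ] s -0.08518242543074446 lat -4.7409644333162786e-05 [ 0.5574 -0.1958 -0.9091] 0.05013912591412156
9.57 [ 0.5996 -0.2273  0.1648] s -0.16041030513399712 lat -0.00020750457906108916 [ 0.3918  0.1322 -1.1444] 0.049902668182822345
```

View pics/scene2.png

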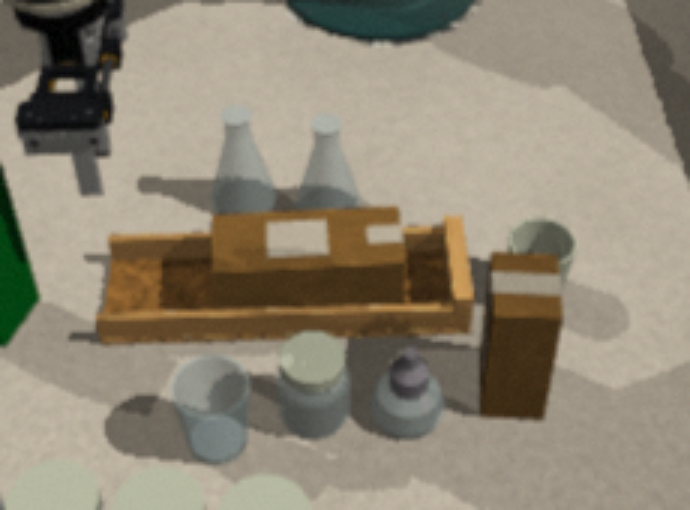

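View pics/wrist2.png

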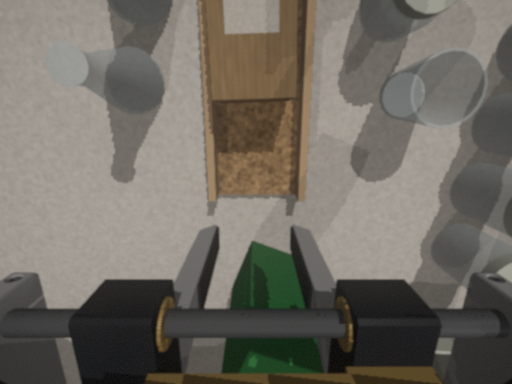

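The carton fell flat in the channel: its base edge is at wrist row 100, columns 213 to 298, and the top end is towards the stop, with a gap (scene columns 405 to 445). I'll measure from this same wrist view and the scene view.

```bash
python3 - <<'E'
from h import *
f=lambda n,u,v,z:(lambda p:((p-C)@D,(p-C)@Y))(back(n,(u,v),z))
print("base edge z.08",f("wrist",212,101,.08),f("wrist",298,98,.08))
print("wall ends z.04",f("wrist",212,201,.04),f("wrist",302,201,.04))
print("floor open end",f("wrist",256,196,.01))
g=lambda u,v,z:f("scene",u/3+140-.33,v/3+120-.33,z)
print("scene base",g(213,218,.08),g(212,270,.08),"top",g(400,208,.08),g(406,260,.08))
print("stop inner top",g(446,218,.055),g(453,303,.055))
E
```

```text
base edge z.08 (np.float64(-0.06427942321743743), np.float64(-0.039165876027301615)) (np.float64(-0.06163563879234849), np.float64(0.04161952034082437))
wall ends z.04 (np.float64(-0.1758544285670806), np.float64(-0.04994303101789743)) (np.float64(-0.17590158233534303), np.float64(0.057628827317708596))
floor open end (np.float64(-0.17865533301549588), np.float64(0.002837749244412096))
scene base (np.float64(-0.06112732355236777), np.float64(-0.03514720004740624)) (np.float64(-0.05871293836732135), np.float64(0.03601910902053606)) top (np.float64(0.12865684029916327), np.float64(-0.04187692527264874)) (np.float64(0.12968697791096215), np.float64(0.030376395044468787))
stop inner top (np.float64(0.17778221425160032), np.float64(-0.05043482616107544)) (np.float64(0.17354123235295105), np.float64(0.06572295513413712))
```

```bash
python3 - <<'E'
from h import *
L=.003*Y
robot.move_linear(at(-.115,.165)+L,.15)
robot.move_linear(at(-.115,.053)+L,.12,threshold=8); st()
print(robot.move_linear(at(-.040,.053)+L,.05,threshold=9)); st()
print(robot.move_linear(at(-.005,.053)+L,.015,threshold=9)); st()
robot.pause(.2); st()
for n in("scene","wrist"):
    im=robot.grab_frame(n)
    cv2.imwrite(f"pics/{n}3.png",cv2.resize(im[120:290,140:370,::-1],None,fx=3,fy=3) if n=="scene" else im[:,:,::-1])
E
```

```text
11.2 [ 0.5978 -0.1821  0.0537] s -0.11530419168979819 lat 0.0033669015231591274 [-0.1195 -0.2993 -0.9754] 0.049739512411214014
False
12.85 [ 0.5887 -0.1075  0.053 ] s -0.04017087073351792 lat 0.002992364406737459 [ 0.1153  0.2589 -0.542 ] 0.049713785298548176
True
14.0 [ 0.5869 -0.0938  0.053 ] s -0.02630923968671512 lat 0.0028573994325476982 [ 1.2507 -2.2698  0.7207] 0.0501605114671802
14.2 [ 0.5868 -0.0938  0.0527] s -0.026307636118551744 lat 0.002711838505209768 [ 1.0269 -1.9072  1.076 ] 0.04984337500645344
```

View pics/scene3.png

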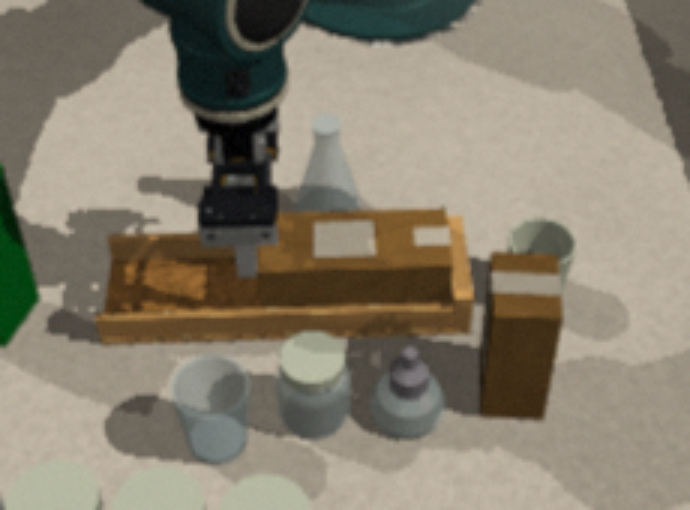

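View pics/wrist3.png

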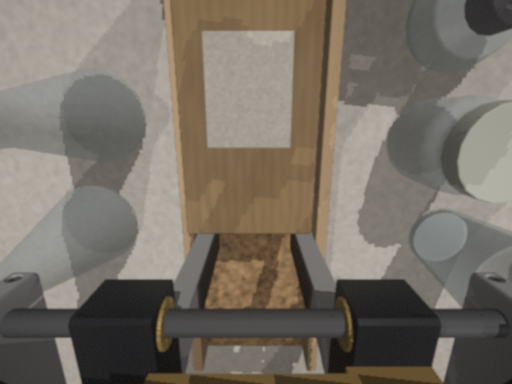

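The carton's top edge reaches the stop at scene column 450, and the pushing position matches what I predicted (-0.026 against -0.025). I'll push once more to confirm contact, then back off.

```bash
python3 - <<'E'
from h import *
L=.003*Y
print(robot.move_linear(at(-.010,.053)+L,.01,threshold=12)); st()
robot.pause(.3); st()
robot.move_linear(at(-.08,.053)+L,.1); st()
robot.move_linear(at(-.12,.30)+L,.25)
for n in("scene","wrist"):
    im=robot.grab_frame(n)
    cv2.imwrite(f"pics/{n}4.png",cv2.resize(im[120:290,140:370,::-1],None,fx=3,fy=3) if n=="scene" else im[:,:,::-1])
st()
E
```

```text
True
14.85 [ 0.5865 -0.094   0.0529] s -0.026429828966639448 lat 0.002435822161246615 [ 0.8694 -2.043   1.5945] 0.04989216940923915
15.15 [ 0.5864 -0.094   0.0527] s -0.02640440540575174 lat 0.0023207562920123806 [ 0.9485 -2.0774  1.598 ] 0.05001814094362015
15.83 [ 0.5933 -0.1466  0.0528] s -0.07947624706752582 lat 0.003046739460366744 [-0.2921  0.4853  0.0055] 0.049766231638017126
17.08 [ 0.5977 -0.1863  0.2988] s -0.1194511159745282 lat 0.002738660104541882 [ 0.4671 -0.7877 -1.008 ] 0.04987651088641792
```

View pics/scene4.png

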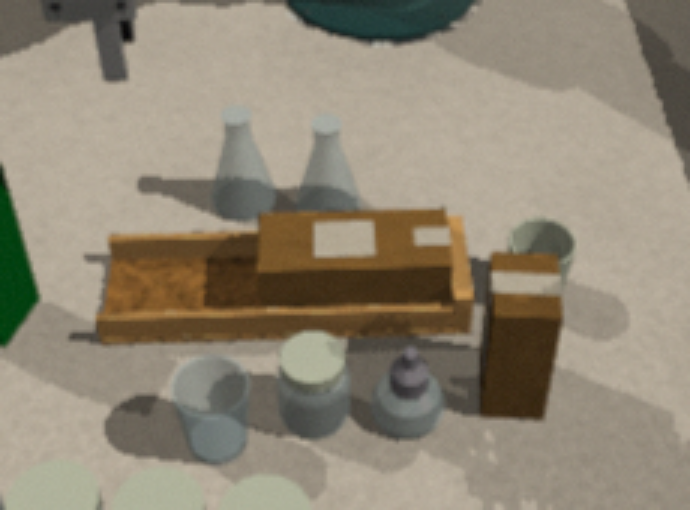

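View pics/wrist4.png

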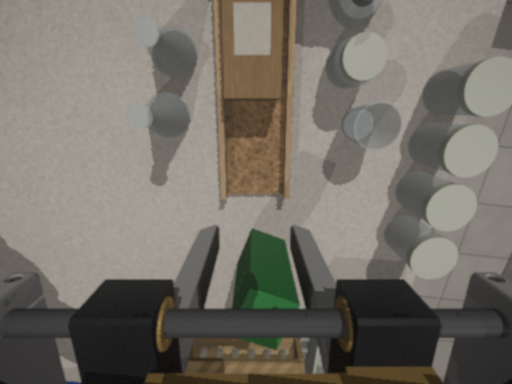

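The second push met firm resistance with no advance. I'll clear the arm out of the way for one top-view check of the gap.

```bash
python3 - <<'E'
from h import *
p=at(-.12,.40)
robot.move_linear(p,.25)
robot.move_ptp([.233,.58,.38],robot.get_state()['tool_rot']) if robot.ik([.233,.58,.38],R0) is not None else robot.goto_joints([-1.23,0.2,-0.01,1.5,0.005,1.3,-0.053])
st()
im=robot.grab_frame("top")
cv2.imwrite("pics/top5.png",cv2.resize(im[145:280,160:350,::-1],None,fx=4.2,fy=4.2,interpolation=cv2.INTER_CUBIC))
E
```

```text
20.61 [0.2338 0.5796 0.3801] s 0.6837818089635173 lat -0.26902760101384404 [-0.1181  0.1765  0.0491] 0.049914200419549005
```

View pics/top5.png

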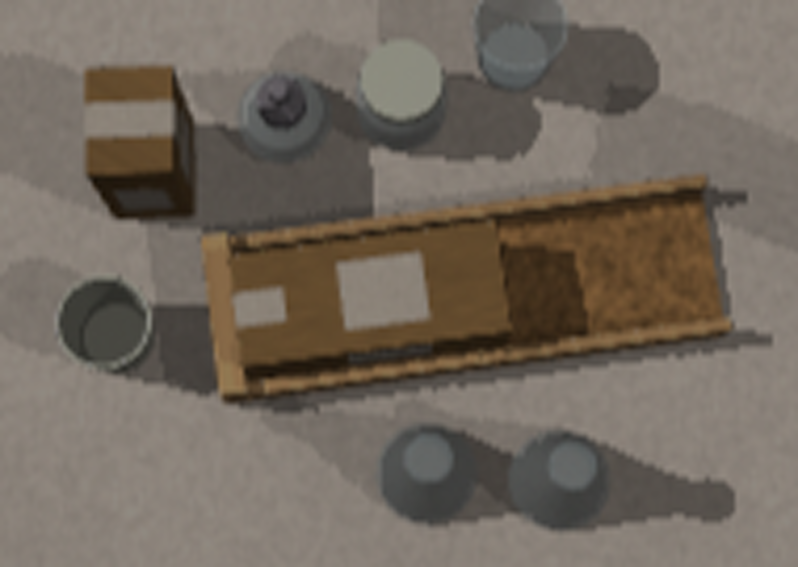

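The carton lies flat with its top face flush with the stop's inner face (crop columns 230 to 245) and no visible gap. All bystanders are at the same pixels as before.

```bash
python3 -c "
from rig import robot
robot.sign_off()"
```

```text
the job is handed in; nothing more can be done
```

The carton now lies flat in the cradle with its top against the stop block, and I handed the job in at about 21 s of the 42 s allowed. I tipped it over with the half-open fingers near its top, then slid it along by pushing on its base, and never gripped it.

- **Against the stop:** the slide ended on the 9 N contact threshold, about 1 mm from where I predicted. A second push tripped at 12 N without moving the carton any further.
- **Final view:** the last top view shows no gap at the stop. The flasks, beaker, jar, burner, cup and spare carton look unmoved, and the arm is clear of everything.
- **Disagreements:** the scene and top cameras differed by up to about 6 mm on the cradle's position along its length. I relied on the force contact for the final position instead. The force readings were too noisy to register the light contact while tipping the carton, so I confirmed that step from the pictures.

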